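Hold a sample jar down on the roast colour meter

TASK

Take a roast colour reading of the sample jar. Draw the transit pin out of its bore on the colour meter and park it in the open notch of the keeper block beside the bore, lying level with its shank down in the notch and let go; then stand the jar upright in the meter's sprung ring, push it down until the ring is fully home against its stop, and finish while still holding the jar pressed down. Leave the tamper, the dosing cup and the sample tin where they are.

Things in the scene. Friction and masses are not known exactly. Their poses are not given: they have to be found in the camera images.
- meter: Roast colour meter, light grey, fixed to the worktop: housing 200 mm wide (y), x = -75 to +65 mm, top 40 mm high; a lower sloping front with display and three keys runs on to x = -118 mm. Origin on the worktop under the housing's middle; at yaw 0 the front faces the robot, +x points away from it, +y left. Two guide rods with springs stand at [-39, 46] and [49, 46] mm, tops 96 mm high.
- cradle (a joint): Travel of the meter's sprung steel ring straight down its two rods: 0 = up (at rest), 0.015 m = fully home on its stop. The springs push back with 4 N at the start and 13 N fully down. While the transit pin is in its bore it also passes through the ring's tongue and locks the ring (about 4 mm of play).
- ring_seat (a point): Centre of the ledge inside the sprung ring on which the jar's bottom stands (moves with the ring): 64 mm above the worktop when the ring is up, at [5, 46] mm in the meter's frame. The ring is 68 mm across outside; its bore is 49 mm wide, flared to 59 mm at the rim, 14 mm above the ledge. Axes parallel to the meter's.
- transit_pin: Transit pin, lying level: steel shank 9 mm thick, black cylindrical grip 16 mm thick. Origin on its axis in the middle of the shank; y axis along the pin toward the tip: shank y = -19 to +19 mm, grip y = -44 to -19 mm. 40 g, balance point y = -7 mm. Starts pushed fully in, axis 69 mm above the worktop, its y axis along the meter's y, so it is drawn out toward the meter's -y.
- bore_mouth (a point): Centre of the outer mouth of the pin's bore in the upright aluminium block on the meter (block 26 mm wide in x, 16 mm thick in y, top 86 mm above the worktop). The bore is 11.5 mm wide and runs along the meter's y; at the start the pin's tip lies 35 mm inside the mouth. Axes parallel to the meter's.
- notch (a point): Keeper block 60 mm nearer the meter's front than the bore: where the middle of the shank lies when parked, 66.5 mm above the worktop, pin along the meter's y, grip toward -y. Block 29 mm in x, 28 mm in y, centred here; notch open at top and both ends, 12 mm wide, floor 4.5 mm below this point, flaring from 3.5 mm above it to 22 mm wide at the top, 11.5 mm above it. Axes parallel to the meter's.
- sample_jar: Clear glass sample jar with a round body 44 mm across, a coloured paper label and a black screw cap 45 mm across; 105 mm tall, the cap from 84 mm up to the top. Stands upright and loose on the worktop; 0.09 to 0.17 kg. Origin at the centre of its underside, z axis up.
- tamper: Bystander: coffee tamper with a 58 mm wide steel foot and a dark wooden handle, 85 mm tall, standing near the jar. Origin under its middle.
- dosing_cup: Bystander: plain steel dosing cup, open at the top, 60 mm across and 62 mm tall. Origin under its middle.
- sample_tin: Bystander: round sample tin with a press-on lid, 65 mm across and 77 mm tall. Origin under its middle.
Mind the look-alikes: they are no part of the job. Leave any green, pink or purple look-alike of the transit_pin alone.

How it is judged:
On the way, in this order (a step that is already met when the one before it is completed fails the run):
1. the transit pin lies in the notch, let go (x of transit_pin in the frame of notch between -0.004 and 0.004 m and y of transit_pin in the frame of notch between -0.012 and 0.012 m and z of transit_pin in the frame of notch between -0.003 and 0.003 m and angle between the y axis of transit_pin and the y axis of notch, either way round below 0.15 rad and contact force between the fingers and transit_pin below 0.1 N), for 0.2 s.
2. the jar stands in the ring and presses it fully home (distance between sample_jar and ring_seat below 0.005 m and value of joint cradle above 0.013 m), for 0.5 s.
At the end, for the whole second after the job is handed in: The pin lies let go in the notch (within 4 mm across, 12 mm along, 3 mm in height, 0.15 rad); the jar stands upright (0.12 rad) within 5 mm of the centre of the ring's ledge, touched by the fingers (over 2 N), and its push (over 8 N) keeps the ring within 2 mm of its stop (all of step 1 and all of step 2 and angle between sample_jar's own z axis and vertical below 0.12 rad and contact force between the fingers and sample_jar above 2 N and contact force between sample_jar and meter above 8 N); the arm keeps its last pose, push and grip.
It fails at once if the tamper, the dosing cup or the sample tin is shifted by more than 3 cm (distance of any of tamper, dosing_cup, sample_tin from where it was at the start of the episode above 0.03 m).
It also fails if it takes over 61 s, if anything falls off the work surface, if the arm or the gripper's body presses on something with over 40 N, if the wrist force passes 120 N, or if a joint passes its speed limit or range.

ROBOT

A 6-joint arm with a two-finger parallel gripper is mounted at the origin on a cart in front of the work surface, level with it; the furniture and walls round the work are solid. World frame = base frame: x ahead of the robot, y to its left, z up, the work surface at z = 0. Lengths are in m, angles in rad, forces in N, time in s.
With the tool pointing down it reaches from about 0.375 to 0.975 m from the base axis. Payload 3.8 kg.
Tool frame: the origin (TCP) lies at the very end of the fingers, on their centre line; the grasp point (between the pads) lies 19 mm behind it; z points along the fingers, y is the direction in which the jaws open and shut (so a half turn about z gives the same grasp; the last joint's range is limited). The gripper opens to 85 mm and grips with 20 to 120 N. Pads are 22 mm wide; open, the fingers measure 114 mm over their backs; the gripper's body (76 mm by 85 mm) begins 54 mm behind the grasp point. The pads swing forward as they close: fully open they stand 13 mm farther back than shut.
Start: joints at [1.107, 0.264, 1.604, -0, 1.274, -0.037], TCP at [0.279, 0.614, 0.231] pointing down, gripper open.
Joint ranges: [-2.63, 2.63], [-0.94, 2.18], [0.31, 2.57], [-1.31, 4.45], [0, 2.66], [-2.55, 2.55]. Speed limits (rad/s): [2.57, 2.57, 3.14, 3.14, 3.14, 3.14].

INTERFACE

Orientations are given as a rotation vector (axis times angle).
In Python, from workcell import bot, viewer gives the robot as it stands.
- The arm moves only by the tool jog_arm, never from a script. Its argument "motion" is a list of rows, each an object of numbers: "dx", "dy", "dz": the shift along the world's x, y, z in cm; "turn": the turn about the world's z in rad. A call has 1 to 12 rows; each row shifts and turns the commanded pose from where the row before left it; what a row does not reach is not made up. A row lasts 1/12 s, in which the tool goes at most 41.7 mm and 7.16 degrees, less where a joint would pass 70% of its speed; a pose out of reach is approached as far as the arm can. A call is refused whole if a number of a shift passes 4.17 or a number of a turn 0.125, either way. A call with a gripper value outside its range is refused whole. "fingers" is the finger opening in cm, from 0 to 8.54, set as the call begins (left out, the last holds). The fingers move at their own pace and stop on an object; "grip_force" is the grip in N (left out, the last holds). Time passes only in rows, so rows that do not move let the fingers close. It gives the time, the measured TCP pose, the force and the opening at its end, in the units of the state.
- bot.read_state(): the state, without advancing time (a new reading comes with each control period).
- viewer.read_camera(name): name is "scene" or "side" or "wrist"; returns (picture, depth): 420x560x3 uint8, red, green, blue; 420x560 float32, m along the optical axis (not along the pixel's ray), 0 where there is no reading.
- viewer.camera_info(name): a dict with "vertical_fov" (degrees; the focal length in pixels is half the picture's height over the tangent of half this angle, whatever the lens; pixels are square), "cx", "cy" (the principal point, pixels), "R" (3x3) and "t" (3): a world point X has camera coordinates R X + t. Camera axes: x right, y down, z forward; pixel columns grow to the right and rows downward; lengths in m; the calibration is good to about 2 mm. A picture is of the moment at which its call begins: read the wrist's pose just before it. camera_info takes no time and is no camera call; for the wrist camera it gives the pose at the moment of the call.
- bot.finish_job(): hands the job in, once; it reports no verdict.
The state is a dict: "time": time; "q": joint angles; "joint_vel": joint speeds; "joint_torque": joint torques, N m; "tool_pos": TCP position; "tcp_rot": TCP orientation; "wrist_force": force on the tool from outside, world axes, zero at the start; "torque": the same for the moment, N m; "width": opening from 0.0 (shut) to 1.0 (fully open).
Only numpy, scipy, OpenCV 4.12 (cv2) and the standard library are available. Lean on these libraries where they do the work, as an engineer would, in place of code of your own. Each camera call takes 0.05 s, during which the arm holds its last target. There are 200 camera calls.

## Working session

There is one attempt and no reset: what is moved stays moved. The work goes in short steps, Python scripts to look and compute and a tool call to move; the robot and the scene stay as the last step left them, time stands still between calls to the robot, and variables do not carry over. Pictures are saved under pics/ and viewed, about 8 in all and at most 12, crops included, and the job is handed in when it is done.

Besides the shell and the picture viewer there is one more tool, called as name(argument=value, ...) on one line, values as JSON. jog_arm: Moves the arm, as the interface text tells. Its arguments: {"type":"object","properties":{"motion":{"type":"array"},"fingers":{"type":"number"},"grip_force":{"type":"number"}},"required":["motion"]}

```bash
mkdir -p pics; ls; cat > h.py <<'E'
import numpy as np, cv2
from workcell import bot, viewer
def grab(n, tag):
    info=viewer.camera_info(n); p,d=viewer.read_camera(n)
    np.savez(f'pics/{tag}.npz',p=p,d=d,R=np.array(info['R']),t=np.array(info['t']),f=210/np.tan(np.radians(info['vertical_fov'])/2),c=[info['cx'],info['cy']])
    cv2.imwrite(f'pics/{tag}.png',p[:,:,::-1]); return load(tag)
def load(tag): return dict(np.load(f'pics/{tag}.npz'))
def cloud(g):
    v,u=np.mgrid[0:420,0:560]; d=g['d']
    X=np.stack([(u-g['c'][0])*d/g['f'],(v-g['c'][1])*d/g['f'],d],-1)
    W=(X-g['t'])@g['R']; W[d<=0]=np.nan; return W
def ray(g,u,v,z):
    dr=g['R'].T@np.array([(u-g['c'][0])/g['f'],(v-g['c'][1])/g['f'],1]); o=-g['R'].T@g['t']
    return o+dr*(z-o[2])/dr[2]
def proj(g,X):
    x=g['R']@np.array(X)+g['t']; return g['f']*x[:2]/x[2]+g['c']
E
python3 - <<'E'
from h import *
a=grab('scene','s0');b=grab('side','d0')
cv2.imwrite('pics/both0.png',cv2.resize(np.vstack([a['p'],b['p']])[:,:,::-1],None,fx=.71,fy=.71))
s=bot.read_state();print(s)
for g in(a,b):print(-g['R'].T@g['t'],g['R'][2],g['f'],g['c'])
E
```

```text
pics
{'time': 0.1, 'q': array([ 1.10709985e+00,  2.64726666e-01,  1.60524188e+00, -1.26191317e-05,
        1.27370497e+00, -3.68694450e-02]), 'joint_vel': array([ 0.00047482, -0.00212971, -0.00273055,  0.00064513,  0.00079614,
       -0.00111737]), 'joint_torque': array([ 7.24890833e-04, -5.16710079e+01, -3.68589485e+01, -2.30203595e-04,
        6.43857638e-03,  2.31984262e-05]), 'tool_pos': array([0.2791291 , 0.61385328, 0.23005121]), 'tcp_rot': array([-0.66526782, -3.06982874,  0.00317096]), 'wrist_force': array([ 0.98987875, -0.21716007,  0.43069253]), 'torque': array([ 0.01601104, -0.02213283,  0.07951732]), 'width': 1.0008502716854457}
[ 0.06454088 -0.75842394  0.67472363] [ 0.44244535  0.73944293 -0.50741133] 437.5501356309589 [284.21494771 202.54454388]
[ 0.24790983 -0.51543941  0.6019862 ] [ 0.36008093  0.7036069  -0.61260023] 405.103323438056 [279.47446703 209.52108287]
```

View pics/s0.png

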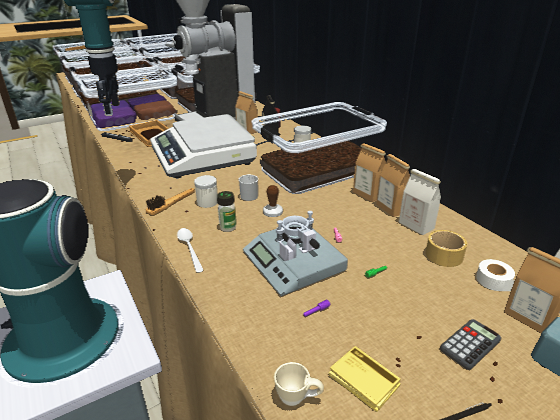

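View pics/d0.png

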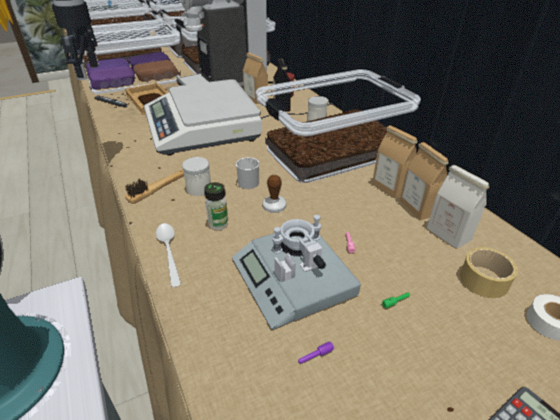

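Scene: meter at about (295,255), jar with black cap at (227,210), tamper (272,200), cup (249,187), tin (206,190). Pin candidates are the black grip on the meter (side ~(320,262)) and the purple, green and pink look-alikes lying loose. The black one in the bore fits the description. I'll confirm it in a crop and measure.

```bash
python3 - <<'E'
from h import *
b=load('d0');a=load('s0')
c=b['p'][205:325,225:365,::-1]; cv2.imwrite('pics/c0.png',cv2.resize(c,None,fx=5,fy=5,interpolation=cv2.INTER_CUBIC))
for n,g in(('s',a),('d',b)):
    W=cloud(g)
    x,y,z=W[...,0],W[...,1],W[...,2]
    cu=np.nanmedian(W[250:300,100:500].reshape(-1,3),0);print(n,cu)
    # meter top plane
    hsv=cv2.cvtColor(g['p'],cv2.COLOR_RGB2HSV)
    m=(abs(z-.04)<.004)&(x>.3)&(x<.9)&(y<.5)&(y>-.4)&(hsv[...,1]<80)
    k,l,st,ce=cv2.connectedComponentsWithStats(m.astype(np.uint8))
    i=1+np.argmax(st[1:,4]);mm=l==i;P=W[mm][:,:2].astype(np.float32)
    print('top',st[i],cv2.minAreaRect(P),np.median(z[mm]))
    m=(z>.015)&(z<.13)&(x>.2)&(x<.9)&(y<.5)&(y>-.3)
    k,l,st,ce=cv2.connectedComponentsWithStats(m.astype(np.uint8))
    for i in range(1,k):
        if st[i,4]>60:
            P=W[l==i];print(st[i],ce[i].round(),np.nanmin(P,0).round(3),np.nanmax(P,0).round(3))
E
```

```text
s [ 0.4912649  -0.10385762  0.00079297]
top [ 258  229   90   51 1835] ((0.5430294871330261, -0.034434281289577484), (0.19826841354370117, 0.14400121569633484), 88.76133728027344) 0.040667126989713864
[ 260  148   87   43 2383] [302. 167.] [0.689 0.237 0.015] [0.9   0.475 0.063]
[ 353  154   82   77 3031] [394. 192.] [ 0.865 -0.12   0.015] [0.9   0.173 0.13 ]
[ 194  175   43   54 1171] [217. 199.] [0.42  0.161 0.015] [0.484 0.379 0.108]
[239 175  20  22 379] [249. 185.] [0.549 0.278 0.015] [0.608 0.346 0.064]
[266 185  15  28 281] [272. 198.] [0.574 0.173 0.015] [0.615 0.218 0.087]
[146 195  22  17 202] [156. 203.] [0.282 0.356 0.015] [0.344 0.403 0.041]
[ 246  211  102   81 4543] [296. 253.] [ 0.436 -0.136  0.015] [0.616 0.067 0.1  ]
[427 230  40  33 906] [446. 246.] [ 0.812 -0.255  0.015] [ 0.9   -0.162  0.051]
d [ 0.51911369 -0.05932707  0.00136632]
top [ 250  233  111   77 3576] ((0.5436577200889587, -0.033940061926841736), (0.20005068182945251, 0.14470364153385162), 89.13858795166016) 0.0406118324227297
[ 265  127  102   52 3320] [314. 151.] [0.691 0.239 0.015] [0.9   0.474 0.062]
[ 373  139   66   77 2826] [406. 176.] [ 0.868 -0.012  0.015] [0.9  0.17 0.13]
[ 182  157   46   70 1670] [206. 189.] [0.421 0.162 0.015] [0.486 0.38  0.108]
[236 157  23  29 557] [247. 171.] [0.549 0.282 0.015] [0.607 0.345 0.064]
[264 175  20  33 416] [274. 191.] [0.572 0.171 0.015] [0.617 0.217 0.088]
[125 178  33  21 328] [138. 188.] [0.28  0.357 0.015] [0.362 0.406 0.043]
[ 428  179   52   66 1979] [453. 212.] [ 0.868 -0.12   0.015] [ 0.9   -0.033  0.13 ]
[ 235  215  126  111 7963] [296. 271.] [ 0.434 -0.135  0.015] [0.617 0.067 0.099]
[ 462  247   56   47 1567] [489. 270.] [ 0.814 -0.255  0.015] [ 0.9   -0.163  0.051]
[318 341  16  11  82] [326. 346.] [ 0.482 -0.21   0.015] [ 0.507 -0.198  0.02 ]
```

View pics/c0.png

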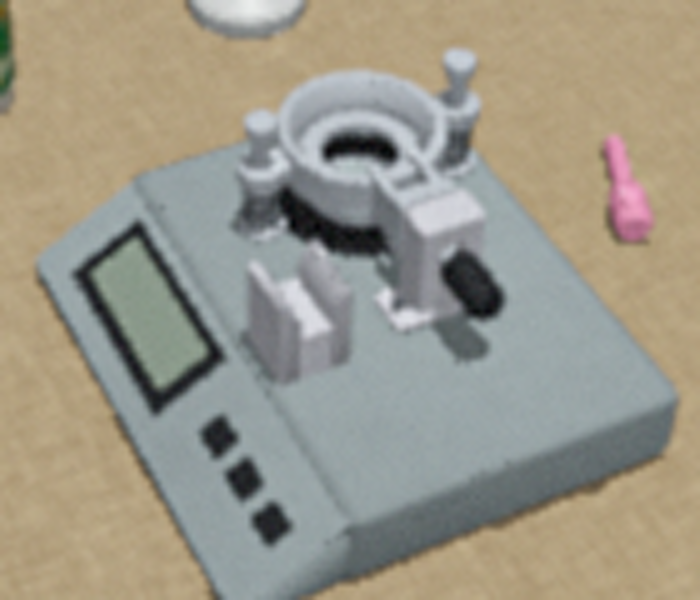

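The crop shows the black-gripped pin at crop px (475,285), seated in the aluminium block's bore, so that is the one. The keeper block is at (300,315). The pink one lies on the table and is a look-alike. Next I'll get fine positions from the depth cloud.

```bash
python3 - <<'E'
from h import *
for t in('s0','d0'):
    g=load(t);W=cloud(g);x,y,z=W[...,0],W[...,1],W[...,2];V=g['p'].max(2)
    print(t)
    def show(n,m):
        P=W[m]; print(n,m.sum(),P.mean(0).round(4) if len(P) else '',*(np.percentile(P,[3,97],axis=0).round(4) if len(P) else ''))
    R=(x>.44)&(x<.64)&(y>-.14)&(y<.07)
    show('blocktops .082-.089',R&(z>.082)&(z<.089)&(V>120))
    show('keep .074-.0795',R&(z>.0745)&(z<.0795)&(y<-.005)&(V>110))
    show('ringrim',R&(z>.0755)&(z<.080)&(y>-.03))
    show('rods',R&(z>.09))
    show('rodsA',R&(z>.085)&(x<.53)&(y>0)); show('rodsB',R&(z>.09)&(x>.58))
    show('grip',R&(z>.05)&(V<60)&(y<-.02))
    show('grip top',R&(z>.073)&(V<60)&(y<-.02))
    J=(x>.36)&(x<.66)&(y>.1)&(y<.42)
    show('cap',J&(z>.09)); show('captop',J&(z>.102)); show('tin',J&(z>.07)&(y>.26)&(x<.52)); show('cup',J&(z>.03)&(y>.26)&(x>.53)); show('tamper',J&(z>.03)&(x>.54)&(y<.25))
    # housing +x/-x top edges slope
    T=(abs(z-.0405)<.0025)&R
    P=W[T];r=[]
    for k in np.arange(-.12,.06,.01):
        q=P[abs(P[:,1]-k)<.005]
        if len(q)>8:r.append((k,q[:,0].min(),q[:,0].max()))
    r=np.array(r);print('edge slope',np.polyfit(r[:,0],r[:,1],1),np.polyfit(r[:,0],r[:,2],1))
E
```

```text
s0
blocktops .082-.089 98 [ 0.5552 -0.0405  0.0855] [ 0.5098 -0.0613  0.0821] [0.5998 0.0113 0.0883]
keep .074-.0795 119 [ 0.5311 -0.0373  0.077 ] [ 0.4819 -0.065   0.0746] [ 0.5775 -0.0069  0.0791]
ringrim 156 [0.5549 0.0102 0.0777] [ 0.5107 -0.0232  0.0757] [0.5993 0.0427 0.0798]
rods 46 [0.5505 0.0118 0.0949] [0.5072 0.0054 0.0904] [0.6046 0.0187 0.0978]
rodsA 31 [0.5123 0.0124 0.0936] [0.507  0.0069 0.0859] [0.519  0.0186 0.098 ]
rodsB 20 [0.6003 0.0108 0.0949] [0.5961 0.0052 0.0906] [0.6061 0.0185 0.0977]
grip 57 [ 0.5515 -0.0799  0.0733] [ 0.5472 -0.0891  0.066 ] [ 0.5574 -0.066   0.0785]
grip top 34 [ 0.5518 -0.078   0.0761] [ 0.5479 -0.0889  0.0734] [ 0.557  -0.0649  0.079 ]
cap 197 [0.4457 0.1805 0.1018] [0.4272 0.1648 0.0916] [0.4677 0.2055 0.1071]
captop 122 [0.4477 0.1853 0.1054] [0.429  0.1666 0.1029] [0.4672 0.2057 0.1074]
tin 218 [0.4519 0.3415 0.0766] [0.4241 0.3141 0.0713] [0.4802 0.3735 0.0792]
cup 300 [0.5771 0.311  0.0486] [0.5504 0.2838 0.0318] [0.6055 0.3436 0.0627]
tamper 194 [0.592  0.1877 0.0652] [0.5803 0.1787 0.0329] [0.6073 0.2039 0.0857]
edge slope [0.017
[... 488 characters left out ...]
 32 [0.5998 0.0101 0.0957] [0.5947 0.0057 0.0917] [0.6055 0.0168 0.098 ]
grip 86 [ 0.5523 -0.0805  0.0745] [ 0.5477 -0.0894  0.0685] [ 0.558  -0.0685  0.0783]
grip top 62 [ 0.5528 -0.0794  0.0761] [ 0.5483 -0.0896  0.0732] [ 0.5578 -0.0677  0.0784]
cap 317 [0.4468 0.1805 0.1023] [0.4274 0.1653 0.0909] [0.4681 0.2049 0.1072]
captop 213 [0.4481 0.1848 0.1056] [0.429  0.1657 0.1029] [0.4678 0.2062 0.1073]
tin 348 [0.4523 0.3413 0.0767] [0.424  0.3147 0.0714] [0.4816 0.3731 0.0792]
cup 450 [0.5779 0.312  0.0481] [0.5505 0.2839 0.0314] [0.6057 0.3422 0.0628]
tamper 277 [0.5925 0.1871 0.0662] [0.58   0.1786 0.0336] [0.6074 0.2011 0.0854]
edge slope [0.01695929 0.47784368] [-0.1466049   0.60322324]
```

jog_arm(motion=[{"dx": 1.3,"dy": -3.3,"turn": -0.06},{"dx": 1.3,"dy": -3.3,"turn": -0.06},{"dx": 1.3,"dy": -3.3,"turn": -0.06},{"dx": 1.3,"dy": -3.3,"turn": -0.06},{"dx": 1.3,"dy": -3.3,"turn": -0.06},{"dx": 1.3,"dy": -3.3,"turn": -0.06},{"dx": 1.3,"dy": -3.3,"turn": -0.06},{"dx": 1.3,"dy": -3.3,"turn": -0.06},{"dx": 1.3,"dy": -3.3,"turn": -0.06},{"dx": 1.3,"dy": -3.3,"turn": -0.06}], fingers=3.2)

```text
validation failed for argument at $.mo...
```

jog_arm(motion=[{"dx": 1.4,"dy": -3.6,"turn": -0.056},{"dx": 1.4,"dy": -3.6,"turn": -0.056},{"dx": 1.4,"dy": -3.6,"turn": -0.056},{"dx": 1.4,"dy": -3.6,"turn": -0.056},{"dx": 1.4,"dy": -3.6,"turn": -0.056},{"dx": 1.4,"dy": -3.6,"turn": -0.056},{"dx": 1.4,"dy": -3.6,"turn": -0.056},{"dx": 1.4,"dy": -3.6,"turn": -0.056},{"dx": 1.4,"dy": -3.6,"turn": -0.056},{"dx": 1.4,"dy": -3.6,"turn": -0.056},{"dx": 0}])

```text
validation failed for argument at $.mo...
```

```bash
cat >> h.py <<'E'
def st():
    from scipy.spatial.transform import Rotation as Ro
    s=bot.read_state(); M=Ro.from_rotvec(s['tcp_rot']).as_matrix()
    print('t',round(s['time'],2),'tcp',s['tool_pos'].round(4),'jaw',np.degrees(np.arctan2(M[1,1],M[0,1])).round(2),'z',M[:,2].round(3),'F',s['wrist_force'].round(1),'w',round(s['width']*85.4,1),'q6',s['q'][5].round(2)); return s
def show(W,n,m):
    P=W[m]; print(n,m.sum(),P.mean(0).round(4) if len(P) else '',*(np.percentile(P,[2,98],axis=0).round(4) if len(P) else ''))
E
python3 - <<'E'
from h import *
st();g=grab('wrist','w1');W=cloud(g);x,y,z=W[...,0],W[...,1],W[...,2];V=g['p'].max(2)
print(-g['R'].T@g['t'])
R=(x>.44)&(x<.64)&(y>-.14)&(y<.07)
show(W,'keeptop',R&(x<.515)&(z>.074)&(z<.082)&(y<-.005))
show(W,'keepfloor',R&(x<.515)&(z>.058)&(z<.0655)&(y<-.005)&(y>-.07))
show(W,'block',R&(x>.53)&(z>.083)&(z<.09)&(y<-.02))
show(W,'griptop',R&(z>.072)&(z<.08)&(V<70)&(y<-.055))
show(W,'rim',R&(z>.0755)&(z<.08)&(y>-.02))
E
```

```text
t 0.1 tcp [0.2791 0.6139 0.2301] jaw 65.54 z [-0.001 -0.002 -1.   ] F [ 1.  -0.2  0.4] w 85.5 q6 -0.04
[0.21474477 0.64604439 0.37247636]
keeptop 0 
keepfloor 0 
block 0 
griptop 0 
rim 0
```

View pics/w1.png

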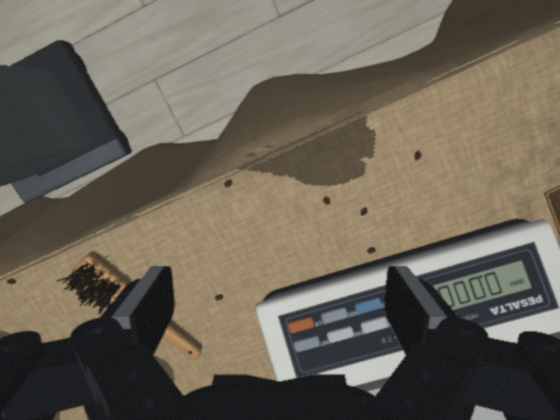

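Moves were refused, so the arm hasn't moved (4 pictures viewed so far). The wrist view only shows the start area. I'll try again with all four keys in each row.

jog_arm(motion=[{"dx": 1.3,"dy": -3.3,"dz": 0,"turn": -0.06},{"dx": 1.3,"dy": -3.3,"dz": 0,"turn": -0.06},{"dx": 1.3,"dy": -3.3,"dz": 0,"turn": -0.06},{"dx": 1.3,"dy": -3.3,"dz": 0,"turn": -0.06},{"dx": 1.3,"dy": -3.3,"dz": 0,"turn": -0.06},{"dx": 1.3,"dy": -3.3,"dz": 0,"turn": -0.06},{"dx": 1.3,"dy": -3.3,"dz": 0,"turn": -0.06},{"dx": 1.3,"dy": -3.3,"dz": 0,"turn": -0.06},{"dx": 1.3,"dy": -3.3,"dz": 0,"turn": -0.06},{"dx": 1.3,"dy": -3.3,"dz": 0,"turn": -0.06}], fingers=3.2)

```text
time: 0.98
tool_pos: [0.4095, 0.2827, 0.2311]
tcp_rot: [-1.547, -2.735, 0.0]
wrist_force: [-0.1, -0.2, -0.3]
width: 0.374
```

jog_arm(motion=[{"dx": 1.4,"dy": -3.6,"dz": 0,"turn": -0.056},{"dx": 1.4,"dy": -3.6,"dz": 0,"turn": -0.056},{"dx": 1.4,"dy": -3.6,"dz": 0,"turn": -0.056},{"dx": 1.4,"dy": -3.6,"dz": 0,"turn": -0.056},{"dx": 1.4,"dy": -3.6,"dz": 0,"turn": -0.056},{"dx": 1.4,"dy": -3.6,"dz": 0,"turn": -0.056},{"dx": 1.4,"dy": -3.6,"dz": 0,"turn": -0.056},{"dx": 1.4,"dy": -3.6,"dz": 0,"turn": -0.056},{"dx": 1.4,"dy": -3.6,"dz": 0,"turn": -0.056},{"dx": 1.4,"dy": -3.6,"dz": 0,"turn": -0.056},{"dx": 0,"dy": 0,"dz": 0,"turn": 0}])

```text
time: 1.9
tool_pos: [0.5512, -0.0816, 0.2311]
tcp_rot: [2.244, 2.193, -0.002]
wrist_force: [1.1, 0.5, -0.1]
width: 0.375
```

```bash
python3 - <<'E'
from h import *
st();g=grab('wrist','w2');W=cloud(g);x,y,z=W[...,0],W[...,1],W[...,2];V=g['p'].max(2)
print(-g['R'].T@g['t'])
R=(x>.44)&(x<.64)&(y>-.14)&(y<.07)
show(W,'keeptop',R&(x<.515)&(z>.074)&(z<.082)&(y<-.005))
show(W,'keepfloor',R&(x<.515)&(z>.058)&(z<.0655)&(y<-.005)&(y>-.07))
show(W,'block',R&(x>.53)&(z>.083)&(z<.09)&(y<-.02))
show(W,'griptop',R&(z>.072)&(z<.08)&(V<70)&(y<-.055))
show(W,'rim',R&(z>.0755)&(z<.08)&(y>-.02))
E
```

```text
t 1.9 tcp [ 0.5512 -0.0816  0.2311] jaw -1.32 z [ 0.001 -0.003 -1.   ] F [ 1.1  0.5 -0.1] w 32.0 q6 -0.17
[ 0.55396052 -0.00682569  0.3732781 ]
keeptop 499 [ 0.4964 -0.0505  0.0769] [ 0.4825 -0.0639  0.0742] [ 0.5112 -0.0372  0.0788]
keepfloor 489 [ 0.4969 -0.0502  0.062 ] [ 0.4903 -0.0645  0.06  ] [ 0.5113 -0.0368  0.0648]
block 772 [ 0.5567 -0.0487  0.0855] [ 0.5442 -0.0591  0.0831] [ 0.5689 -0.0326  0.0873]
griptop 459 [ 0.5559 -0.0741  0.0752] [ 0.549  -0.086   0.0722] [ 0.5627 -0.0629  0.0775]
rim 2094 [0.5579 0.0166 0.0775] [ 0.5255 -0.0179  0.0757] [0.59   0.0464 0.0794]
```

View pics/w2.png

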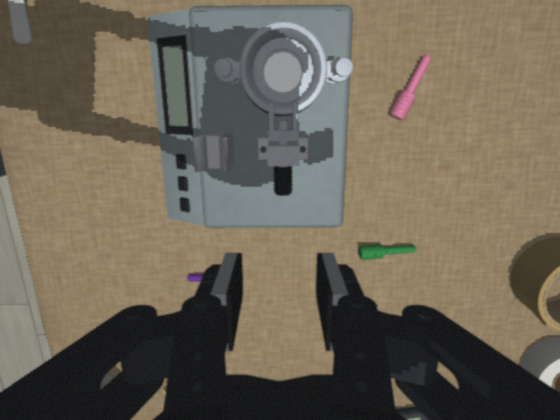

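Wrist view: grip at (283,180), keeper at (212,153), ring at (284,68); the purple, green and pink look-alikes are lying clear. The fixed and wrist estimates agree to about 4 mm, so I'm using the mean. Descending to grasp the pin grip.

jog_arm(motion=[{"dx": 0.3,"dy": 0.4,"dz": -3.4,"turn": 0},{"dx": 0,"dy": 0,"dz": -3.4,"turn": 0},{"dx": 0,"dy": 0,"dz": -3.4,"turn": 0},{"dx": 0,"dy": 0,"dz": -3.4,"turn": 0},{"dx": 0,"dy": 0,"dz": -2.0,"turn": 0},{"dx": 0,"dy": 0,"dz": -1.4,"turn": 0},{"dx": 0,"dy": 0,"dz": 0,"turn": 0},{"dx": 0,"dy": 0,"dz": 0,"turn": 0}])

```text
time: 2.62
tool_pos: [0.5521, -0.0703, 0.0604]
tcp_rot: [-2.237, -2.204, 0.0]
wrist_force: [2.2, 0.7, -0.9]
width: 0.377
```

```bash
python3 - <<'E'
from h import *
st();g=grab('wrist','w3');b=grab('side','d3');W=cloud(g);x,y,z=W[...,0],W[...,1],W[...,2];V=g['p'].max(2)
c=b['p'][205:325,225:365]
cv2.imwrite('pics/c3.png',np.vstack([cv2.resize(g['p'][100:340,140:420],(640,300)),cv2.resize(c,(640,300))])[:,:,::-1])
print(proj(g,bot.read_state()['tool_pos']))
E
```

```text
t 2.62 tcp [ 0.5521 -0.0703  0.0604] jaw -0.85 z [-0.001  0.001 -1.   ] F [ 2.2  0.7 -0.9] w 32.2 q6 -0.16
[275.83305413 276.83257208]
```

View pics/c3.png

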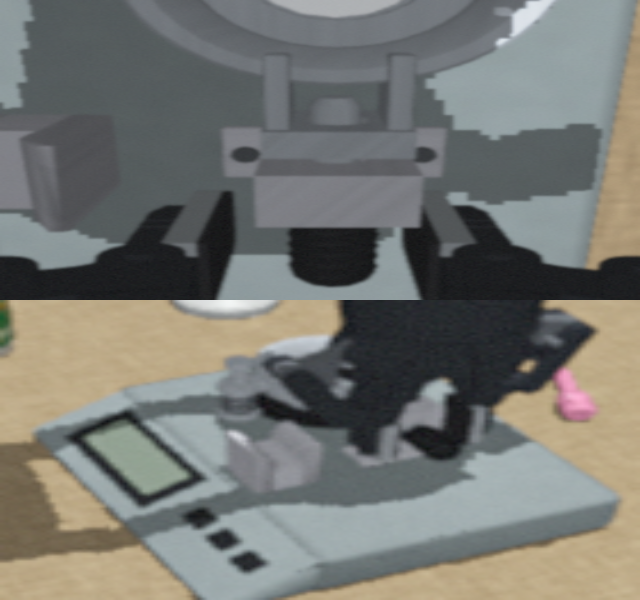

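The view shows the grip about 2.5 mm to +x of the jaw centre, and the pads partly overlapping the block in y. Correcting and going down, then closing.

jog_arm(motion=[{"dx": 0.2,"dy": -0.6,"dz": 0,"turn": -0.005},{"dx": 0,"dy": 0,"dz": -0.5,"turn": 0},{"dx": 0,"dy": 0,"dz": -0.4,"turn": 0},{"dx": 0,"dy": 0,"dz": 0,"turn": 0}])

```text
time: 3.05
tool_pos: [0.5534, -0.0775, 0.0513]
tcp_rot: [-2.244, -2.197, 0.002]
wrist_force: [-0.3, 0.1, -0.4]
width: 0.374
```

jog_arm(motion=[{"dx": 0,"dy": 0,"dz": 0,"turn": 0},{"dx": 0,"dy": 0,"dz": 0,"turn": 0},{"dx": 0,"dy": 0,"dz": 0,"turn": 0},{"dx": 0,"dy": 0,"dz": 0,"turn": 0},{"dx": 0,"dy": 0,"dz": 0,"turn": 0},{"dx": 0,"dy": 0,"dz": 0,"turn": 0}], fingers=1.2, grip_force=30)

```text
time: 3.55
tool_pos: [0.5544, -0.0775, 0.0523]
tcp_rot: [-2.245, -2.198, -0.0]
wrist_force: [0.2, -0.4, -0.7]
width: 0.171
```

jog_arm(motion=[{"dx": 0,"dy": -0.5,"dz": 0,"turn": 0},{"dx": 0,"dy": -0.5,"dz": 0,"turn": 0},{"dx": 0,"dy": -0.5,"dz": 0,"turn": 0},{"dx": 0,"dy": -0.5,"dz": 0,"turn": 0},{"dx": 0,"dy": -0.5,"dz": 0,"turn": 0},{"dx": 0,"dy": -0.5,"dz": 0,"turn": 0},{"dx": 0,"dy": -0.5,"dz": 0,"turn": 0},{"dx": 0,"dy": -0.5,"dz": 0,"turn": 0},{"dx": 0,"dy": -0.5,"dz": 0,"turn": 0},{"dx": 0,"dy": 0,"dz": 0,"turn": 0}])

```text
time: 4.38
tool_pos: [0.5545, -0.1236, 0.0523]
tcp_rot: [2.245, 2.197, -0.0]
wrist_force: [-0.4, -1.2, -0.3]
width: 0.176
```

```bash
python3 - <<'E'
from h import *
s=st();g=grab('wrist','w4');b=grab('side','d4')
cv2.imwrite('pics/c4.png',np.vstack([cv2.resize(g['p'][60:340,140:420],(560,400)),cv2.resize(b['p'][225:325,225:365],(560,400))])[:,:,::-1])
W=cloud(g);x,y,z=W[...,0],W[...,1],W[...,2]
R=(x>.44)&(x<.64)&(y>-.14)&(y<.07)
show(W,'keeptop',R&(x<.515)&(z>.074)&(z<.082)&(y<-.005))
show(W,'block',R&(x>.53)&(x<.58)&(z>.083)&(z<.09)&(y<-.02))
show(W,'shank?',R&(x>.54)&(x<.57)&(z>.06)&(z<.08)&(y<-.065))
E
```

```text
t 4.38 tcp [ 0.5545 -0.1236  0.0523] jaw -1.25 z [ 0. -0. -1.] F [-0.4 -1.2 -0.3] w 15.0 q6 -0.24
keeptop 3768 [ 0.4963 -0.0502  0.0768] [ 0.4828 -0.064   0.0742] [ 0.5115 -0.0371  0.0788]
block 7067 [ 0.5565 -0.0597  0.0858] [ 0.5441 -0.1278  0.0831] [ 0.5692 -0.0329  0.0896]
shank? 5820 [ 0.5561 -0.105   0.0732] [ 0.5429 -0.131   0.0632] [ 0.5679 -0.072   0.0783]
```

View pics/c4.png

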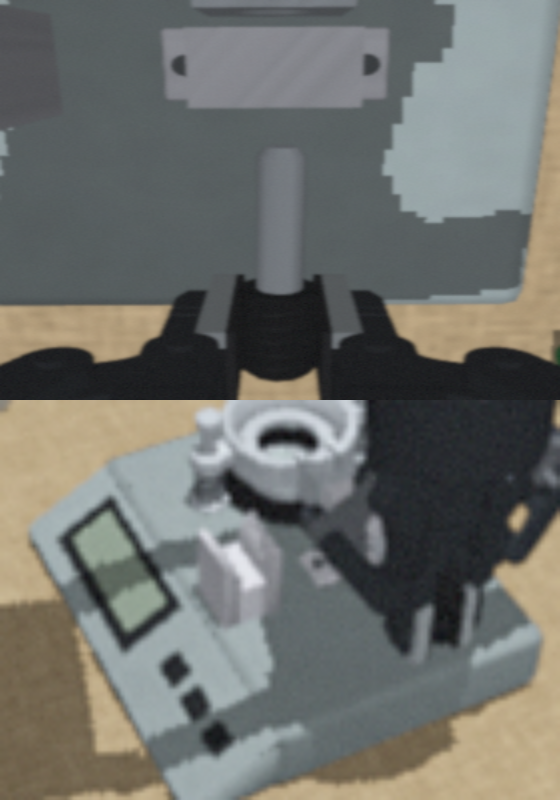

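The pin is free and straight in the jaws, with its tip clear of the block (upper panel, tip at (280,150)). Measuring the shank against the keeper in the same view gives the transfer.

```bash
python3 - <<'E'
from h import *
g=load('w4');W=cloud(g);x,y,z=W[...,0],W[...,1],W[...,2]
m=(x>.54)&(x<.57)&(z>.069)&(z<.077)&(y>-.102)&(y<-.065)
P=W[m];print(len(P),'tip',np.percentile(P[:,1],99.5),'axis x,yaw',np.polyfit(P[:,1]+.08,P[:,0],1),'top z',np.percentile(P[:,2],95),'slope',np.polyfit(P[:,1],P[:,2],1)[0])
k=(x<.515)&(x>.47)&(z>.0755)&(z<.082)&(y<-.03)&(y>-.07)
Q=W[k];print('keeper',Q[:,0].min(),Q[:,0].max(),Q[:,1].min(),Q[:,1].max())
f=(x<.505)&(x>.485)&(z>.060)&(z<.0635)&(y<-.036)&(y>-.065);show(W,'floor',f)
E
```

```text
2035 tip -0.07072222246038128 axis x,yaw [0.03202767 0.55712719] top z 0.07381130551766893 slope -0.012662200055906498
keeper 0.48146549720388654 0.511954168743665 -0.06494400105538854 -0.03640649481038439
floor 2133 [ 0.4945 -0.0502  0.0618] [ 0.4903 -0.0641  0.0605] [ 0.4991 -0.037   0.0633]
```

jog_arm(motion=[{"dx": 0,"dy": 0,"dz": 1.0,"turn": 0},{"dx": 0,"dy": 0,"dz": 1.0,"turn": 0},{"dx": -1.5,"dy": 0,"dz": 0,"turn": 0},{"dx": -1.5,"dy": 0,"dz": 0,"turn": 0},{"dx": -1.5,"dy": 0.9,"dz": 0,"turn": 0.01},{"dx": -1.5,"dy": 1.0,"dz": 0,"turn": 0},{"dx": 0,"dy": 1.0,"dz": 0,"turn": 0},{"dx": 0,"dy": 1.0,"dz": 0,"turn": 0},{"dx": 0,"dy": 0,"dz": 0,"turn": 0},{"dx": 0,"dy": 0,"dz": 0,"turn": 0}])

```text
time: 5.32
tool_pos: [0.4959, -0.0831, 0.0732]
tcp_rot: [2.23, 2.21, 0.002]
wrist_force: [0.0, 0.7, -0.4]
width: 0.17
```

```bash
python3 - <<'E'
from h import *
st();g=grab('wrist','w5');W=cloud(g);x,y,z=W[...,0],W[...,1],W[...,2]
m=(x>.485)&(x<.510)&(z>.086)&(z<.097)&(y>-.075)&(y<-.02)
P=W[m];print(len(P),'tip',np.percentile(P[:,1],99.5),'x,yaw',np.polyfit(P[:,1]+.05,P[:,0],1),'top',np.percentile(P[:,2],95))
k=(x<.52)&(x>.47)&(z>.0755)&(z<.0815)&(y<-.03)&(y>-.07)
Q=W[k];print('keeper',Q.min(0),Q.max(0))
E
```

```text
t 5.32 tcp [ 0.4959 -0.0831  0.0732] jaw -0.53 z [ 0.002 -0.001 -1.   ] F [ 0.   0.7 -0.4] w 14.5 q6 -0.21
3456 tip -0.03021086099715785 x,yaw [0.01974607 0.49776903] top 0.0962597187305829
keeper [ 0.48202828 -0.06999433  0.07550418] [ 0.511306   -0.03626752  0.0814635 ]
```

jog_arm(motion=[{"dx": -0.1,"dy": -0.1,"dz": -0.6,"turn": 0},{"dx": 0,"dy": 0,"dz": -0.6,"turn": 0},{"dx": 0,"dy": 0,"dz": -0.6,"turn": 0},{"dx": 0,"dy": 0,"dz": -0.4,"turn": 0},{"dx": 0,"dy": 0,"dz": 0,"turn": 0},{"dx": 0,"dy": 0,"dz": 0,"turn": 0},{"dx": 0,"dy": 0,"dz": 0,"turn": 0}])

```text
time: 5.95
tool_pos: [0.4933, -0.0846, 0.05]
tcp_rot: [-2.234, -2.209, 0.0]
wrist_force: [-0.1, -0.2, 0.6]
width: 0.169
```

jog_arm(motion=[{"dx": 0,"dy": 0,"dz": 0,"turn": 0},{"dx": 0,"dy": 0,"dz": 0,"turn": 0},{"dx": 0,"dy": 0,"dz": 0,"turn": 0},{"dx": 0,"dy": 0,"dz": 0,"turn": 0},{"dx": 0,"dy": 0,"dz": 1.5,"turn": 0},{"dx": 0,"dy": 0,"dz": 3.0,"turn": 0},{"dx": 0,"dy": 0,"dz": 3.0,"turn": 0},{"dx": 0,"dy": 0,"dz": 3.0,"turn": 0},{"dx": 0,"dy": 0,"dz": 3.0,"turn": 0},{"dx": 0,"dy": -0.5,"dz": 3.0,"turn": 0},{"dx": 0,"dy": 0,"dz": 0,"turn": 0}], fingers=3.2)

```text
time: 6.87
tool_pos: [0.4976, -0.0909, 0.2229]
tcp_rot: [2.226, 2.202, 0.01]
wrist_force: [1.0, -0.7, 0.3]
width: 0.373
```

```bash
python3 - <<'E'
from h import *
st();g=grab('wrist','w6');b=grab('side','d6');W=cloud(g);x,y,z=W[...,0],W[...,1],W[...,2];V=g['p'].max(2)
cv2.imwrite('pics/c6.png',np.vstack([cv2.resize(g['p'][40:340,130:430],(560,400)),cv2.resize(b['p'][225:325,225:365],(560,400))])[:,:,::-1])
R=(x<.52)&(x>.47)
k=R&(z>.0755)&(z<.0815)&(y<-.03)&(y>-.07)
Q=W[k];print('keeper',Q.min(0),Q.max(0))
m=(x>.489)&(x<.505)&(z>.066)&(z<.0745)&(y>-.066)&(y<-.02);P=W[m];print(len(P),'tip',np.percentile(P[:,1],99),np.polyfit(P[:,1]+.05,P[:,0],1),'top',np.percentile(P[:,2],[50,95]))
show(W,'grip',R&(V<70)&(z>.055)&(z<.085)&(y<-.06)&(y>-.12))
show(W,'rim',(x>.5)&(z>.0755)&(z<.08)&(y>-.02))
E
```

```text
t 6.87 tcp [ 0.4976 -0.0909  0.2229] jaw -0.63 z [ 0.012 -0.003 -1.   ] F [ 1.  -0.7  0.3] w 31.8 q6 -0.22
keeper [ 0.48204515 -0.06449385  0.0755005 ] [ 0.51109606 -0.03655286  0.07974872]
616 tip -0.03253446508933628 [0.01521801 0.49602784] top [0.07027336 0.0727267 ]
grip 541 [ 0.4946 -0.081   0.0723] [ 0.487  -0.0932  0.0673] [ 0.5021 -0.0699  0.075 ]
rim 2292 [0.5582 0.0166 0.0775] [ 0.5253 -0.0179  0.0757] [0.5901 0.0463 0.0794]
```

View pics/c6.png

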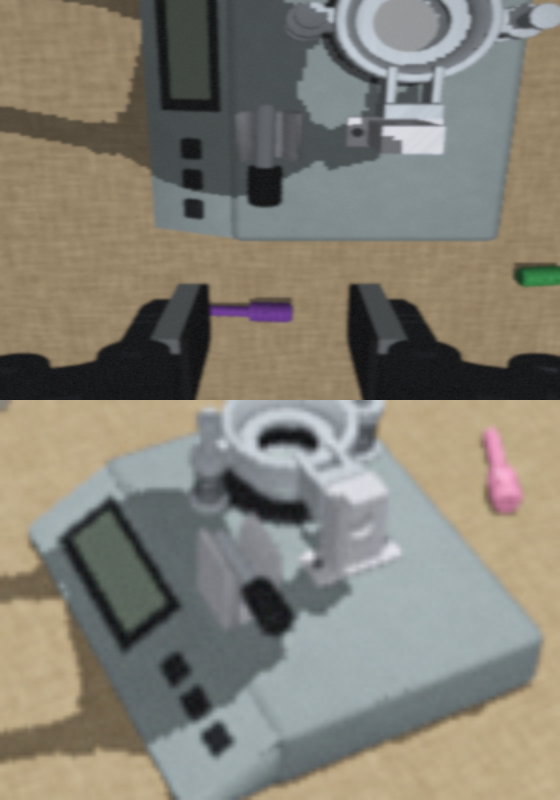

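The pin lies level in the notch: shank top z≈0.071, 1 mm off centre in both axes, and let go. Ring and rods look unobstructed. Next I'll go above the jar with the fingers open.

jog_arm(motion=[{"dx": -0.6,"dy": 3.4,"dz": 0,"turn": 0},{"dx": -0.6,"dy": 3.4,"dz": 0,"turn": 0},{"dx": -0.6,"dy": 3.4,"dz": 0,"turn": 0},{"dx": -0.6,"dy": 3.4,"dz": 0,"turn": 0},{"dx": -0.6,"dy": 3.4,"dz": 0,"turn": 0},{"dx": -0.6,"dy": 3.4,"dz": 0,"turn": 0},{"dx": -0.6,"dy": 3.4,"dz": 0,"turn": 0},{"dx": -0.3,"dy": 3.4,"dz": 0,"turn": 0},{"dx": 0,"dy": 0,"dz": 0,"turn": 0},{"dx": 0,"dy": 0,"dz": 0,"turn": 0},{"dx": 0,"dy": 0,"dz": 0,"turn": 0}], fingers=8.0)

```text
time: 7.88
tool_pos: [0.4474, 0.182, 0.2136]
tcp_rot: [-2.232, -2.21, 0.005]
wrist_force: [0.3, 0.2, -1.2]
width: 0.935
```

```bash
python3 - <<'E'
from h import *
s=st();g=grab('wrist','w7');W=cloud(g);x,y,z=W[...,0],W[...,1],W[...,2]
m=(z>.102)&(z<.109)&(x>.4)&(x<.5)&(y>.14)&(y<.23);show(W,'cap',m)
(u,v),r=cv2.minEnclosingCircle(np.argwhere(m)[:,::-1].astype(np.float32));print((u,v),r,ray(g,u,v,.105),proj(g,s['tool_pos']))
for n in('scene','side'):
    q=grab(n,n+'7');W=cloud(q);x,y,z=W[...,0],W[...,1],W[...,2]
    m=(z>.102)&(z<.109)&(x>.4)&(x<.5)&(y>.14)&(y<.23);show(W,'cap '+n,m)
cv2.imwrite('pics/c7.png',g['p'][:,:,::-1])
E
```

```text
t 7.88 tcp [0.4474 0.182  0.2136] jaw -0.56 z [-0.003 -0.002 -1.   ] F [ 0.3  0.2 -1.2] w 79.8 q6 0.35
cap 2772 [0.4496 0.1902 0.1047] [0.4301 0.17   0.103 ] [0.4691 0.2096 0.1062]
(280.002197265625, 193.470458984375) 30.28297233581543 [0.44948182 0.19053382 0.105     ] [275.71564035 275.21060083]
cap scene 119 [0.4479 0.185  0.1056] [0.429  0.1665 0.1027] [0.4677 0.2061 0.1081]
cap side 211 [0.448  0.1848 0.1056] [0.4282 0.166  0.1029] [0.4682 0.2067 0.1074]
```

View pics/c7.png

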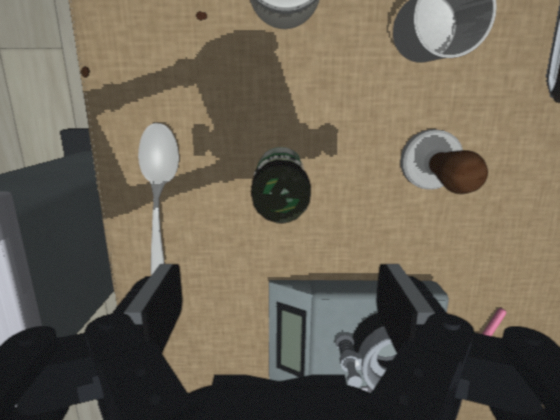

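Jar cap seen at (280,193), tamper and cup well clear of the finger paths. Descending and gripping.

jog_arm(motion=[{"dx": 0.2,"dy": 0.5,"dz": 0,"turn": 0},{"dx": 0,"dy": 0,"dz": -3.0,"turn": 0},{"dx": 0,"dy": 0,"dz": -3.0,"turn": 0},{"dx": 0,"dy": 0,"dz": -3.0,"turn": 0},{"dx": 0,"dy": 0,"dz": -3.0,"turn": 0},{"dx": 0,"dy": 0,"dz": -2.0,"turn": 0},{"dx": 0,"dy": 0,"dz": 0,"turn": 0},{"dx": 0,"dy": 0,"dz": 0,"turn": 0},{"dx": 0,"dy": 0,"dz": 0,"turn": 0}])

```text
time: 8.78
tool_pos: [0.4518, 0.1875, 0.0766]
tcp_rot: [2.234, 2.208, 0.003]
wrist_force: [-0.5, 0.2, -0.0]
width: 0.935
```

jog_arm(motion=[{"dx": 0,"dy": 0,"dz": 0,"turn": 0},{"dx": 0,"dy": 0,"dz": 0,"turn": 0},{"dx": 0,"dy": 0,"dz": 0,"turn": 0},{"dx": 0,"dy": 0,"dz": 0,"turn": 0},{"dx": 0,"dy": 0,"dz": 0,"turn": 0},{"dx": 0,"dy": 0,"dz": 0,"turn": 0},{"dx": 0,"dy": 0,"dz": 0,"turn": 0},{"dx": 0,"dy": 0,"dz": 0,"turn": 0}], fingers=4.0, grip_force=80)

```text
time: 9.45
tool_pos: [0.4515, 0.188, 0.0773]
tcp_rot: [2.233, 2.209, 0.004]
wrist_force: [-1.2, 0.5, 7.1]
width: 0.5
```

jog_arm(motion=[{"dx": 0,"dy": 0,"dz": 1.5,"turn": 0},{"dx": 0,"dy": 0,"dz": 3.0,"turn": 0},{"dx": 0,"dy": 0,"dz": 3.5,"turn": 0},{"dx": 0,"dy": 0,"dz": 3.5,"turn": 0},{"dx": 1.5,"dy": -2.5,"dz": 0,"turn": 0},{"dx": 1.5,"dy": -2.5,"dz": 0,"turn": 0},{"dx": 1.5,"dy": -2.5,"dz": 0,"turn": 0},{"dx": 1.5,"dy": -2.5,"dz": 0,"turn": 0},{"dx": 1.5,"dy": -2.5,"dz": 0,"turn": 0},{"dx": 1.5,"dy": -2.5,"dz": 0,"turn": 0},{"dx": 1.5,"dy": -2.5,"dz": 0,"turn": 0},{"dx": 0,"dy": 0,"dz": 0,"turn": 0}])

```text
time: 10.45
tool_pos: [0.558, 0.0084, 0.1909]
tcp_rot: [2.234, 2.203, 0.001]
wrist_force: [0.5, -0.4, -1.6]
width: 0.506
```

jog_arm(motion=[{"dx": 0,"dy": 0,"dz": 0,"turn": 0},{"dx": 0,"dy": 0,"dz": 0,"turn": 0},{"dx": 0,"dy": 0,"dz": 0,"turn": 0}])

```text
time: 10.7
tool_pos: [0.5547, 0.0133, 0.1902]
tcp_rot: [-2.232, -2.21, 0.0]
wrist_force: [-0.0, -0.8, -1.8]
width: 0.501
```

```bash
python3 - <<'E'
from h import *
s=st();g=grab('wrist','w8');a=grab('scene','s8');b=grab('side','d8')
cv2.imwrite('pics/c8.png',np.hstack([np.vstack([cv2.resize(q['p'][130:280,220:370],(400,300),interpolation=3) for q in (a,b)]),cv2.resize(g['p'][60:420,100:460],(400,600))])[:,:,::-1])
for n,q in(('w',g),('s',a),('d',b)):
    W=cloud(q);x,y,z=W[...,0],W[...,1],W[...,2]
    T=s['tool_pos'];near=(abs(x-T[0])<.03)&(abs(y-T[1])<.03)
    show(W,n+'rim',(x>.515)&(x<.6)&(z>.0755)&(z<.080)&(y>-.025)&(y<.05))
    show(W,n+'body',near&(z>.125)&(z<.17))
    hsv=cv2.cvtColor(q['p'],cv2.COLOR_RGB2HSV);gr=(abs(hsv[...,0].astype(int)-60)<25)&(hsv[...,1]>80)
    show(W,n+'label',gr&near&(z>.1))
    for X in ([*T[:2],.115],[.557,.0125,.078]): print(proj(q,X).round(0))
E
```

```text
t 10.7 tcp [0.5547 0.0133 0.1902] jaw -0.59 z [-0.001  0.    -1.   ] F [-0.  -0.8 -1.8] w 42.8 q6 -0.01
wrim 1361 [0.5615 0.029  0.0775] [ 0.5248 -0.0016  0.0757] [0.5907 0.0472 0.0792]
wbody 1454 [0.5524 0.0348 0.1509] [0.5335 0.0248 0.1284] [0.5725 0.038  0.1693]
wlabel 1332 [0.5545 0.021  0.2027] [0.5383 0.0024 0.1659] [0.5689 0.0379 0.2192]
[277. 220.]
[280. 205.]
srim 130 [0.5577 0.0113 0.0778] [ 0.5234 -0.0213  0.0756] [0.599  0.0448 0.0797]
sbody 315 [ 0.5438 -0.0006  0.1476] [ 0.5306 -0.0104  0.1259] [0.5689 0.0216 0.1693]
slabel 172 [ 0.549  -0.0046  0.159 ] [ 0.5363 -0.0106  0.1298] [0.5649 0.0216 0.2196]
[294. 210.]
[295. 223.]
drim 201 [0.556  0.0068 0.0779] [ 0.5233 -0.0224  0.0756] [0.596  0.042  0.0798]
dbody 477 [ 0.5442 -0.0016  0.1485] [ 0.5306 -0.0105  0.1261] [0.5684 0.0201 0.169 ]
dlabel 247 [ 0.5505 -0.0023  0.1715] [ 0.5375 -0.0107  0.1319] [0.5678 0.026  0.2202]
[296. 215.]
[297. 230.]
```

View pics/c8.png

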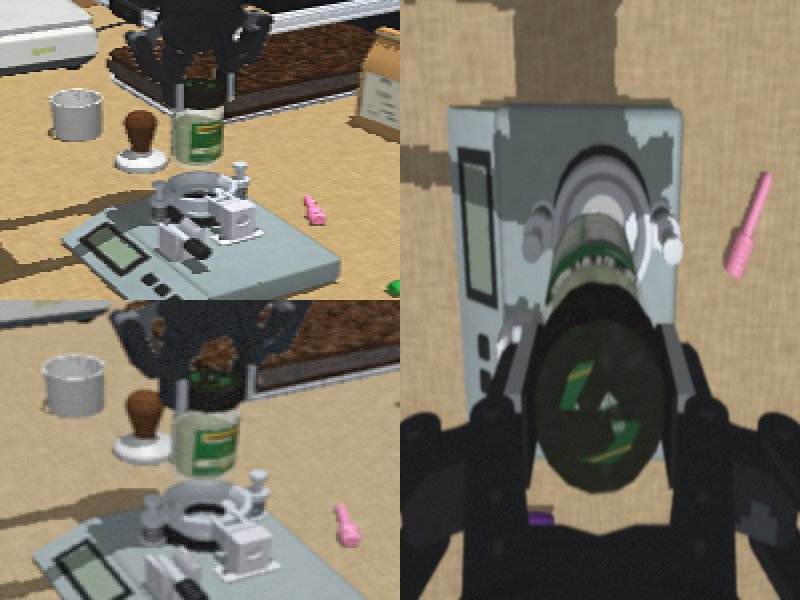

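Jar hangs upright over the ring, and the pin is still parked in the notch. I'll fit circles to the jar body and ring rim in each camera to get the lateral offset.

```bash
python3 - <<'E'
from h import *
from scipy.optimize import least_squares as LS
def fit(P,r,c0): return LS(lambda c:np.hypot(*(P[:,:2]-c[:2]).T)-r,c0,loss='soft_l1',f_scale=.001).x.round(4)
T=np.array([.5547,.0133])
for n in('w8','s8','d8'):
    q=load(n);W=cloud(q);x,y,z=W[...,0],W[...,1],W[...,2]
    nr=np.hypot(x-.557,y-.0125)
    P=W[(z>.0755)&(z<.08)&(nr<.04)&(nr>.022)]
    near=np.hypot(x-T[0],y-T[1])<.032
    a=fit(P,.0317,[.557,.0125])
    print(n,'rim',a,[ (zz,fit(W[near&(z>zz)&(z<zz+.02)],.022,T)) for zz in(.118,.138,.158)])
E
```

```text
w8 rim [0.5574 0.0137] [(0.118, array([0.553 , 0.0159])), (0.138, array([0.5537, 0.0161])), (0.158, array([0.5544, 0.0161]))]
s8 rim [0.5562 0.0109] [(0.118, array([0.5528, 0.0134])), (0.138, array([0.5534, 0.0131])), (0.158, array([0.5539, 0.0131]))]
d8 rim [0.5562 0.0109] [(0.118, array([0.5527, 0.0129])), (0.138, array([0.5534, 0.0125])), (0.158, array([0.5542, 0.0125]))]
```

jog_arm(motion=[{"dx": 0.35,"dy": -0.2,"dz": 0,"turn": 0},{"dx": 0,"dy": 0,"dz": -0.8,"turn": 0},{"dx": 0,"dy": 0,"dz": -0.8,"turn": 0},{"dx": 0,"dy": 0,"dz": -0.8,"turn": 0},{"dx": 0,"dy": 0,"dz": -0.8,"turn": 0},{"dx": 0,"dy": 0,"dz": -0.6,"turn": 0},{"dx": 0,"dy": 0,"dz": -0.6,"turn": 0},{"dx": 0,"dy": 0,"dz": 0,"turn": 0},{"dx": 0,"dy": 0,"dz": 0,"turn": 0},{"dx": 0,"dy": 0,"dz": 0,"turn": 0}], grip_force=100)

```text
time: 11.68
tool_pos: [0.559, 0.0104, 0.1464]
tcp_rot: [2.234, 2.209, -0.0]
wrist_force: [0.2, -0.8, -2.1]
width: 0.496
```

jog_arm(motion=[{"dx": 0,"dy": 0,"dz": -0.3,"turn": 0},{"dx": 0,"dy": 0,"dz": -0.3,"turn": 0},{"dx": 0,"dy": 0,"dz": -0.3,"turn": 0},{"dx": 0,"dy": 0,"dz": 0,"turn": 0},{"dx": 0,"dy": 0,"dz": 0,"turn": 0},{"dx": 0,"dy": 0,"dz": 0,"turn": 0}])

```text
time: 12.18
tool_pos: [0.5595, 0.0104, 0.138]
tcp_rot: [2.233, 2.208, 0.002]
wrist_force: [-0.2, 0.7, 3.7]
width: 0.496
```

jog_arm(motion=[{"dx": 0,"dy": 0,"dz": -0.3,"turn": 0},{"dx": 0,"dy": 0,"dz": -0.3,"turn": 0},{"dx": 0,"dy": 0,"dz": -0.3,"turn": 0},{"dx": 0,"dy": 0,"dz": -0.3,"turn": 0},{"dx": 0,"dy": 0,"dz": 0,"turn": 0},{"dx": 0,"dy": 0,"dz": 0,"turn": 0},{"dx": 0,"dy": 0,"dz": 0,"turn": 0}])

```text
time: 12.77
tool_pos: [0.5596, 0.0104, 0.1267]
tcp_rot: [2.233, 2.208, 0.002]
wrist_force: [-1.9, 0.3, 9.8]
width: 0.494
```

```bash
cat > chk.py <<'E'
from h import *
import sys
from scipy.optimize import least_squares as LS
def fit(P,r,c0): return LS(lambda c:np.hypot(*(P[:,:2]-c[:2]).T)-r,c0,loss='soft_l1',f_scale=.001).x.round(4)
s=st();T=s['tool_pos'][:2]
for n in('scene','side'):
    q=grab(n,n+sys.argv[1]);W=cloud(q);x,y,z=W[...,0],W[...,1],W[...,2]
    nr=np.hypot(x-.5562,y-.0109)
    m=(nr<.035)&(nr>.0285)&(z>.05)&(z<.085)&(x<.59)&(y>-.005)|(nr<.033)&(nr>.030)&(z>.055)&(z<.085)
    print(n,'rim z',np.percentile(z[m],[80,90,95]).round(4))
    near=np.hypot(x-T[0],y-T[1])<.032
    print([ (zz,fit(W[near&(z>zz)&(z<zz+.02)],.022,T)) for zz in(.085,.105,.12)])
    cv2.imwrite(f'pics/{n}{sys.argv[1]}c.png',cv2.resize(q['p'][150:290,220:370],(600,560),interpolation=3)[:,:,::-1])
E
python3 chk.py 9
```

```text
t 12.77 tcp [0.5596 0.0104 0.1267] jaw -0.63 z [ 0.001 -0.    -1.   ] F [-1.9  0.3  9.8] w 42.2 q6 -0.01
scene rim z [0.0644 0.0653 0.0661]
[(0.085, array([0.5588, 0.0101])), (0.105, array([0.5593, 0.0105])), (0.12, array([0.5594, 0.0111]))]
side rim z [0.0645 0.0651 0.0658]
[(0.085, array([0.5587, 0.0096])), (0.105, array([0.5592, 0.0099])), (0.12, array([0.5598, 0.0106]))]
```

Travel is about 13 mm at ~12 N. The jar sits ~2.5 mm to +x, so I'll ease it back and press on to the stop.

jog_arm(motion=[{"dx": -0.1,"dy": 0,"dz": 0,"turn": 0},{"dx": -0.1,"dy": 0,"dz": 0,"turn": 0},{"dx": 0,"dy": 0,"dz": -0.15,"turn": 0},{"dx": 0,"dy": 0,"dz": -0.1,"turn": 0},{"dx": 0,"dy": 0,"dz": 0,"turn": 0},{"dx": 0,"dy": 0,"dz": 0,"turn": 0},{"dx": 0,"dy": 0,"dz": 0,"turn": 0}])

```text
time: 13.45
tool_pos: [0.5593, 0.0104, 0.1263]
tcp_rot: [2.231, 2.207, 0.006]
wrist_force: [-3.8, 0.2, 16.0]
width: 0.495
```

jog_arm(motion=[{"dx": -0.1,"dy": 0,"dz": -0.1,"turn": 0},{"dx": 0,"dy": 0,"dz": -0.1,"turn": 0},{"dx": 0,"dy": 0,"dz": 0,"turn": 0},{"dx": 0,"dy": 0,"dz": 0,"turn": 0},{"dx": 0,"dy": 0,"dz": 0,"turn": 0},{"dx": 0,"dy": 0,"dz": 0,"turn": 0}])

```text
time: 13.95
tool_pos: [0.5592, 0.0105, 0.1261]
tcp_rot: [2.23, 2.206, 0.008]
wrist_force: [-4.6, 1.0, 24.8]
width: 0.493
```

```bash
python3 chk.py 10
```

```text
t 13.95 tcp [0.5592 0.0105 0.1261] jaw -0.63 z [ 0.007 -0.    -1.   ] F [-4.6  1.  24.8] w 42.1 q6 -0.01
scene rim z [0.0641 0.0646 0.065 ]
[(0.085, array([0.5585, 0.0101])), (0.105, array([0.5587, 0.0105])), (0.12, array([0.5584, 0.0115]))]
side rim z [0.0639 0.0644 0.0653]
[(0.085, array([0.5585, 0.0095])), (0.105, array([0.5588, 0.0099])), (0.12, array([0.5591, 0.0105]))]
```

View pics/side10c.png

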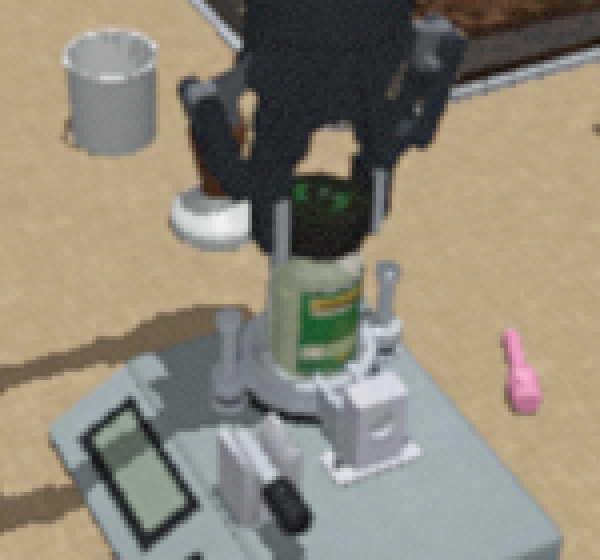

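The side view shows the jar standing in the lowered ring and the pin parked in the notch. TCP height puts the jar's bottom at 0.049 m, which is the ledge height when fully home. I'll hold briefly, check stability and hand in.

jog_arm(motion=[{"dx": 0,"dy": 0,"dz": 0,"turn": 0},{"dx": 0,"dy": 0,"dz": 0,"turn": 0},{"dx": 0,"dy": 0,"dz": 0,"turn": 0},{"dx": 0,"dy": 0,"dz": 0,"turn": 0},{"dx": 0,"dy": 0,"dz": 0,"turn": 0},{"dx": 0,"dy": 0,"dz": 0,"turn": 0},{"dx": 0,"dy": 0,"dz": 0,"turn": 0},{"dx": 0,"dy": 0,"dz": 0,"turn": 0}])

```text
time: 14.72
tool_pos: [0.5592, 0.0105, 0.1261]
tcp_rot: [2.23, 2.206, 0.008]
wrist_force: [-4.3, 0.9, 24.5]
width: 0.494
```

```bash
python3 - <<'E'
from h import *
st();q=load('side10');W=cloud(q);x,y,z=W[...,0],W[...,1],W[...,2];V=q['p'].max(2)
show(W,'pin grip',(x<.52)&(x>.47)&(V<70)&(z>.055)&(z<.085)&(y<-.06)&(y>-.12))
print(bot.finish_job())
E
```

```text
t 14.72 tcp [0.5592 0.0105 0.1261] jaw -0.63 z [ 0.007 -0.    -1.   ] F [-4.3  0.9 24.5] w 42.2 q6 -0.01
pin grip 100 [ 0.4911 -0.0877  0.072 ] [ 0.4862 -0.097   0.0644] [ 0.4977 -0.0738  0.0762]
the job is handed in; nothing more can be done
None
```

The transit pin is parked in the keeper notch and let go. The jar stands in the ring, pressed fully home and still held. I handed the job in at 14.7 s; no verdict is reported.

- **Pin:** it lies level in the notch, about 1 mm off centre across and along. The last side view still shows it there.
- **Ring and push:** the wrist force was steady at about 24.5 N, with almost no give under extra push. The jar's bottom works out at about 0.049 m, which is the ledge height at full travel. By camera the rim dropped about 14 mm of the 15.
- **Jar:** it is upright to within a few hundredths of a radian. It sits about 2.5 mm to +x of the ring centre, inside the 5 mm limit. My attempt to nudge it back did not shift it, and a side load of about 4 N remains.
- **Bystanders:** the tamper and cup looked untouched in the last side view. I did not measure them again, and the tin was outside that view.
- **Camera disagreement:** the fixed and wrist cameras differed by 3 to 5 mm, so I used their mean, or offsets measured within one view.

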